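# Hang the neck massager on the rail and shut its case

### The job

Take the white neck massager with the orange pod out of the open grey flip-top case and hang it astride the steel bar, over the green disc, one leg on each side of the bar, lowering it on rather than dropping it, so that it hangs straight and square to the bar by itself. Then flip the lid of the empty case fully shut. Leave the massager already on the rail and everything else on the counter where they are.

Things in the scene. Friction and masses are not known exactly. Their poses are not given: they have to be found in the camera images.
- massager_grip (a point): Centre of the orange pod, the part to grasp (across x), on top of the white neck massager standing in the case. Pod: 28 mm along x, 44 along y, 30 high. Axes: z up, y along the massager's span, x across its band. The pod sits on the crown, an 8 mm thick band 28 mm wide, flat for 50 mm along y; the crown's underside, 23 mm below this point, is what rests on the bar.
- massager: The whole white massager, a rigid inverted U, 143 mm high, span 156 mm along y, 0.26 to 0.42 kg. Origin: between its two feet, at their undersides, 128 mm below the pod's centre; axes as the pod's. Its legs end at y = +-58 mm in round black heads, 40 mm across, with 76 mm clear between them for the bar. Centre of mass about 40 mm above the origin.
- rail_bar (a point): Middle of the axis of the fixed horizontal steel bar: 14 mm diameter, 296 mm long along this point's y, z up, 145 mm above the counter; thin posts (18 mm) at its ends, over a grey base plate 110 x 320 mm, 10 mm thick.
- bay_mark: Green disc, 48 mm diameter, lying on the base plate right under the bar, at the free place on the rail, 70 mm to one side of the bar's middle (either side). Origin: its centre.
- hung_massager: A second massager of the same shape, blue with a grey pod, already hanging on the bar, 70 mm to the other side of its middle. Origin midway between its heads at their undersides. To be left alone.
- case_hinge (a point): Middle of the lid's hinge line on the fixed grey case, on the rim of its far wall, 70 mm above the counter. Axes: y along the hinge, x away from the case, z up. The case is an open tub: 120 mm along x (from -120 to 0 mm here), 200 mm along y, 70 mm high, 3 mm walls.
- lid (a joint): Lid angle, rad: 0 shut, 1.7 to 1.95 at the start (leaning back past upright), stop at 2.0. A hollow cover: shut, it reaches 120 mm from the hinge to -x, is 200 mm wide, and its flat outer top is 85 mm above the hinge line; opened, that top faces +x. Stiff hinge, no latch: stays where left, 1 to 3 N at the front edge moves it.
- dumbbell: Bystander: chrome-plated dumbbell, 172 mm long, 68 mm heads; origin under its middle.
- tumbler: Bystander: aluminium tumbler, 68 mm across, 110 mm high; origin under its middle.
- therapy_ball_center (a point): Bystander: orange silicone ball, 64 mm, in a low white dish; its centre.
- stick: Bystander: ridged wooden massage stick, 260 mm long, 27 mm thick; origin under its middle.
- lotion: Bystander: blue bottle, 54 mm across, 150 mm high; origin under its middle.

How it is judged:
On the way, in this order (a step that is already met when the one before it is completed fails the run):
1. the massager, still held, has been lowered over the bar above the green disc until its crown is within 10 mm of the bar (horizontal distance between massager_grip and bay_mark below 0.025 m and angle between the x axis of massager_grip and the y axis of rail_bar, either way round below 0.3 rad and z of massager_grip in the frame of rail_bar between 0.022 and 0.04 m and contact force between massager and the fingers above 0.5 N), for 0.05 s.
2. the massager hangs by itself over the bar above the green disc, at rest (horizontal distance between massager_grip and bay_mark below 0.025 m and angle between the x axis of massager_grip and the y axis of rail_bar, either way round below 0.3 rad and z of massager_grip in the frame of rail_bar between 0.022 and 0.036 m and angle between massager_grip's own z axis and vertical below 0.2 rad and contact force between massager and the fingers below 0.1 N and linear speed of massager below 0.03 m/s and angular speed of massager below 0.3 rad/s), for 0.2 s.
3. the lid of the case is shut (value of joint lid below 0.06 rad), for 0.2 s.
At the end, for the whole second after the job is handed in: The white massager hangs at rest on the bar by its crown, released: pod within 25 mm (seen from above) of the green disc's centre, upright within 0.2 rad, its band within 0.3 rad of square to the bar, the pod's centre 22 to 36 mm above the bar's axis; and the lid is shut to below 0.06 rad (all of step 2 and value of joint lid below 0.06 rad); the robot touches nothing.
It fails at once if the hung massager is shifted by more than 30 mm (distance of hung_massager from where it was at the start of the episode above 0.03 m).
It fails at once if a bystander is shifted by more than 30 mm (distance of any of dumbbell, tumbler, therapy_ball_center, stick, lotion from where it was at the start of the episode above 0.03 m).
It also fails if it takes over 61 s, if anything falls off the work surface, if the arm or the gripper's body presses on something with over 40 N, if the wrist force passes 120 N, or if a joint passes its speed limit or range.

### The arm

A 6-joint arm with a two-finger parallel gripper is mounted at the origin on the work surface. World frame = base frame: x ahead of the robot, y to its left, z up, the work surface at z = 0. Lengths are in m, angles in rad, forces in N, time in s.
With the tool pointing down it reaches from about 0.275 to 0.975 m from the base axis. Payload 8.4 kg.
Tool frame: the origin (TCP) lies on the centre line of the jaws, within the pads' length; the fingertips stand 17 mm ahead of it and the grasp point (between the pads) lies 2 mm behind it (manip.tip_extent is the distance from the TCP to the fingertips, in m); z points along the fingers, x is the direction in which the jaws open and shut, and the axes are right-handed (so a half turn about z gives the same grasp; the last joint's range is limited). The gripper opens to 92 mm and grips with 3 to 60 N. Pads are 20 mm wide; open, the fingers measure 128 mm over their backs; the gripper's body (75 mm by 189 mm) begins 69 mm behind the grasp point.
Start: joints at [-1.336, 0.353, 1.633, -0, 1.155, -0.002], TCP at [0.147, -0.608, 0.232] pointing down, gripper open.
Joint ranges: [-2.63, 2.63], [-0.92, 2.1], [0.06, 2.66], [-1.3, 4.44], [0, 2.69], [-3.02, 3.02]. Speed limits (rad/s): [2.22, 2.22, 2.79, 3.14, 3.14, 3.14].

### API

Orientations are given as a 3x3 rotation matrix whose columns are the frame's x, y, z axes.
In Python, from plant import manip gives the robot as it stands.
- The arm moves only by the tool apply_moves, never from a script. Its argument "moves" is a list of rows, each an object with "slide": the shift along the tool's x, y, z in mm, a list of three; "rotation": the turn, a rotation vector about the tool's x, y, z in degrees, a list of three; "hand": the opening, from 0 (shut) to 1 (fully open). A call has 1 to 12 rows; each row shifts and turns the commanded pose from where the row before left it, along the tool's axes as they then stand; what a row does not reach is not made up. A row lasts 1/8 s, in which the tool goes at most 62.5 mm and 10.7 degrees, less where a joint would pass 70% of its speed; a pose out of reach is approached as far as the arm can. A call with a gripper value outside its range is refused whole. The fingers move at their own pace and stop on an object; the grip force is fixed at half the most. Time passes only in rows, so rows that do not move let the fingers close. It gives the time, the measured TCP pose, the force and the opening at its end, in the units of the state.
- manip.sense(): the state, without advancing time (a new reading comes with each control period).
- manip.grab_frame(name): name is "side" or "top"; returns the picture (480x640x3 uint8, blue, green, red); there is no depth.
- manip.camera_model(name): a dict with "mtx" (3x3 intrinsics, pixels), "rvec" (rotation vector, rad) and "tvec" (3), from world to camera coordinates, as OpenCV has them. Camera axes: x right, y down, z forward; pixel columns grow to the right and rows downward; lengths in m; the calibration is good to about 2 mm. A picture is of the moment at which its call begins. camera_model takes no time and is no camera call.
- manip.hand_in(): hands the job in, once; it reports no verdict.
The state is a dict: "t": time; "joint_pos": joint angles; "qd": joint speeds; "joint_efforts": joint torques, N m; "ee_pos": TCP position; "tcp_rot": TCP orientation; "contact_force": force on the tool from outside, world axes, zero at the start; "wrist_torque": the same for the moment, N m; "opening": finger opening in m.
Only numpy, scipy, OpenCV 4.12 (cv2) and the standard library are available. Lean on these libraries where they do the work, as an engineer would, in place of code of your own. Each camera call takes 0.05 s, during which the arm holds its last target. There are 200 camera calls.

## Working session

There is one attempt and no reset: what is moved stays moved. The work goes in short steps, Python scripts to look and compute and a tool call to move; the robot and the scene stay as the last step left them, time stands still between calls to the robot, and variables do not carry over. Pictures are saved under pics/ and viewed, about 8 in all and at most 12, crops included, and the job is handed in when it is done.

Besides the shell and the picture viewer there is one more tool, called after "Emit:" in YAML: its name, and indented under it one key for each argument. apply_moves: Moves the arm, as the interface text tells. Its arguments: {"type":"object","properties":{"moves":{"type":"array"}},"required":["moves"]}

```bash
mkdir -p pics; ls
cat > h.py <<'E'
from plant import manip
import cv2, numpy as np
def cam(n):
    c=manip.camera_model(n); K=np.array(c['mtx'],float); R=cv2.Rodrigues(np.array(c['rvec'],float))[0]; t=np.array(c['tvec'],float).ravel(); return K,R,t
def onplane(n,u,v,z):
    K,R,t=cam(n); C=-R.T@t; d=R.T@np.linalg.inv(K)@np.array([u,v,1.]); return C+d*(z-C[2])/d[2]
def proj(n,p):
    K,R,t=cam(n); q=K@(R@np.array(p,float)+t); return q[:2]/q[2]
def tri(a,b):
    A=[];y=[]
    for n,(u,v) in (('top',a),('side',b)):
        K,R,t=cam(n); C=-R.T@t; d=R.T@np.linalg.inv(K)@np.array([u,v,1.]); d/=np.linalg.norm(d); P=np.eye(3)-np.outer(d,d); A.append(P); y.append(P@C)
    return np.linalg.lstsq(np.vstack(A),np.hstack(y),rcond=None)[0]
E
python3 - <<'E'
from h import *
for n in('top','side'):
    cv2.imwrite(f'pics/{n}0.png',manip.grab_frame(n)); K,R,t=cam(n); print(n,K,-R.T@t,R)
s=manip.sense();print(s['t'],s['tcp_rot'],s['opening'],s['contact_force'])
E
```

```text
pics
top [[573.25168768   0.         325.00654439]
 [  0.         573.25168768 229.66686617]
 [  0.           0.           1.        ]] [0.34699445 0.05773686 1.52787183] [[-0.00419008 -0.99990729 -0.01295577]
 [-0.99026167  0.00595187 -0.13909134]
 [ 0.13915556  0.0122468  -0.9901948 ]]
side [[539.03305397   0.         318.554333  ]
 [  0.         539.03305397 249.83894682]
 [  0.           0.           1.        ]] [ 0.47466904 -0.81610001  1.00776986] [[ 0.99948626 -0.02481831  0.02027973]
 [-0.00376643 -0.7193175  -0.69467125]
 [ 0.03182813  0.69423799 -0.71904144]]
0.1 [[ 2.34624986e-01 -9.72085909e-01 -3.17965857e-04]
 [-9.72085148e-01 -2.34625200e-01  1.21677906e-03]
 [-1.25741658e-03  2.36031170e-05 -9.99999209e-01]] 0.0921765511286859 [-0.40035597 -0.65113226 -0.14297693]
```

View pics/top0.png

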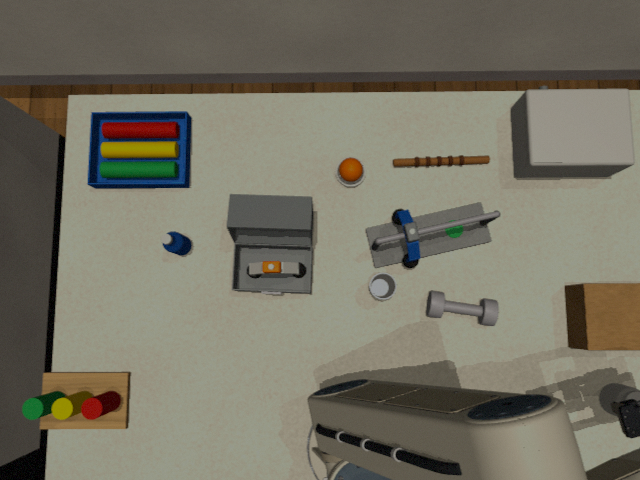

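View pics/side0.png

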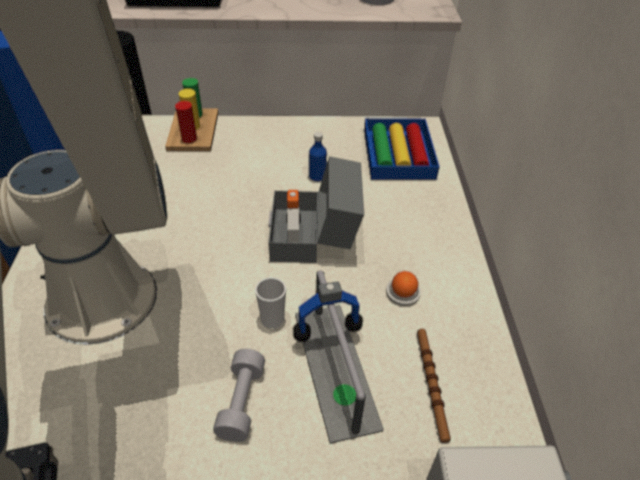

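Run:
```python
from h import *
T=cv2.imread('pics/top0.png');S=cv2.imread('pics/side0.png')
def blob(I,lo,hi,box):
    x0,y0,x1,y1=box; m=cv2.inRange(cv2.cvtColor(I[y0:y1,x0:x1],cv2.COLOR_BGR2HSV),lo,hi)
    n,l,st,c=cv2.connectedComponentsWithStats(m); i=1+st[1:,4].argmax(); return c[i]+[x0,y0],st[i]+np.array([x0,y0,0,0,0]),np.argwhere(l==i)[:,::-1]+[x0,y0]
o=((5,150,100),(20,255,255)); g=((45,120,60),(75,255,255))
a,sa,pa=blob(T,*o,(235,245,310,290)); b,sb,pb=blob(S,*o,(275,180,310,215)); print('pod',a,sa,b,sb,tri(a,b))
rt=cv2.minAreaRect(pa.astype(np.float32));print(rt)
for z in(.13,.145,): print(z,onplane('top',*a,z),onplane('side',*b,z))
for n,I,bx in(('top',T,(440,215,475,245)),('side',S,(325,375,365,412))):
    c,s,p=blob(I,*g,bx); print('disc',n,c,s,onplane(n,*((p.min(0)+p.max(0))/2),.011),onplane(n,*c,.011))
for q in((375,245),(497,214)): print('bar',onplane('top',*q,.145))
c1=cv2.resize(T[185:305,220:320],None,fx=4,fy=4,interpolation=3);c2=cv2.resize(T[195:275,355:505],None,fx=4,fy=4,interpolation=3)
out=np.zeros((480+0,400+0,3),np.uint8);
im=np.zeros((480,1000,3),np.uint8);im[:,:400]=c1;im[:320,400:]=c2
cv2.imwrite('pics/crop0.png',cv2.resize(im,(800,384),interpolation=3))
```

```text
pod [271.50306748 266.03680982] [263 261  18  12 163] [292.60509554 198.74522293] [287 190  12  18 157] [0.45381972 0.20586589 0.13235475]
((271.5, 266.5), (11.0, 17.0), 90.0)
0.13 [0.45447382 0.2061651  0.13      ] [0.45329346 0.20852203 0.13      ]
0.145 [0.4533205  0.20457238 0.145     ] [0.45365874 0.19101251 0.145     ]
disc top [454.41176471 231.09803922] [445 225  18  13 153] [ 0.55452277 -0.26576613  0.011     ] [ 0.55424474 -0.26817836  0.011     ]
disc side [344.46723647 394.54415954] [334 385  22  20 351] [ 0.56164725 -0.26509202  0.011     ] [ 0.56157438 -0.26519071  0.011     ]
bar [ 0.5030684 -0.0462118  0.145    ]
bar [ 0.57735482 -0.34432653  0.145     ]
```

View pics/crop0.png

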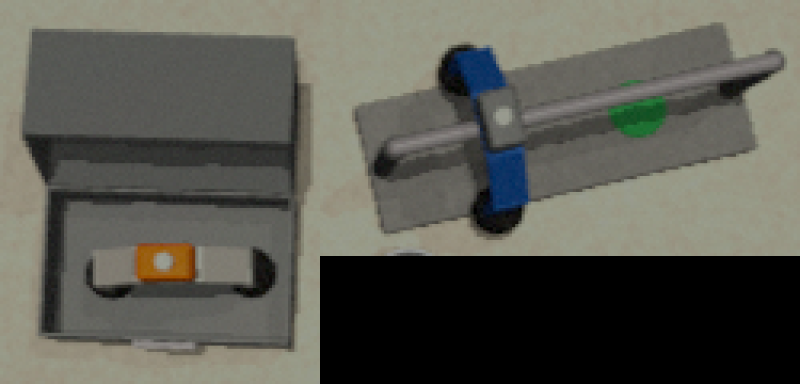

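Run:
```python
from h import *
P=lambda x,y,z:onplane('top',x,y,z)
A=P(376.25,241.25,.145);B=P(498.1,214.4,.145);print('bar',A,B,np.linalg.norm(A-B),(A+B)/2,np.degrees(np.arctan2(*(A-B)[:2])))
C=[P(x/3.2+255,y/3.2+195,.01) for x,y in((357,105),(720,25),(755,150),(385,232))]
c=np.mean(C,0);d=(C[0]+C[3]-C[1]-C[2])/2;print('plate',c,np.linalg.norm(d),np.degrees(np.arctan2(*d[:2])))
D=[P(x/3.2+220,y/3.2+185,.07) for x,y in((40,335),(293,350),(295,200),(50,190))]
d=(D[0]-D[1]+D[3]-D[2])/2;print('case',np.round(D,4).tolist(),np.linalg.norm(d),np.degrees(np.arctan2(*d[:2])),'hinge',(D[2]+D[3])/2)
for z,pts in((.02,((110,276),(250,271))),(.112,((94,270),(252,268)))):
    q=[P(x/3.2+220,y/3.2+185,z) for x,y in pts];d=q[0]-q[1];print('mass',q,np.linalg.norm(d),np.degrees(np.arctan2(*d[:2])))
S=cv2.imread('pics/side0.png')
im=np.hstack([cv2.resize(S[150:270,255:375],None,fx=3.3,fy=3.3,interpolation=3),cv2.resize(S[265:445,275:395],None,fx=3.3,fy=3.3,interpolation=3)[:396]])if 0 else np.hstack([cv2.resize(S[150:270,260:370],(440,480),interpolation=3),cv2.resize(S[265:445,290:390],(267,480),interpolation=3)])
cv2.imwrite('pics/crop1.png',im)
```

```text
bar [ 0.51220483 -0.04939097  0.145     ] [ 0.57635044 -0.34695027  0.145     ] 0.30439480286689774 [ 0.54427763 -0.19817062  0.145     ] -12.165230998987845
plate [ 0.54462498 -0.19861122  0.01      ] 0.31349828468025603 -12.191944075260487
case [[0.3996, 0.3111, 0.07], [0.3868, 0.1105, 0.07], [0.506, 0.1088, 0.07], [0.5152, 0.3051, 0.07]] 0.19879756780147054 3.155662954489002 hinge [0.51058689 0.20695018 0.07      ]
mass [array([0.44942162, 0.26289446, 0.02      ]), array([0.45294941, 0.14759533, 0.02      ])] 0.11535308132568853 -1.7525239574302
mass [array([0.44787338, 0.26283074, 0.112     ]), array([0.44879461, 0.14057205, 0.112     ])] 0.12226215613965986 -0.4317240136044582
```

View pics/crop1.png

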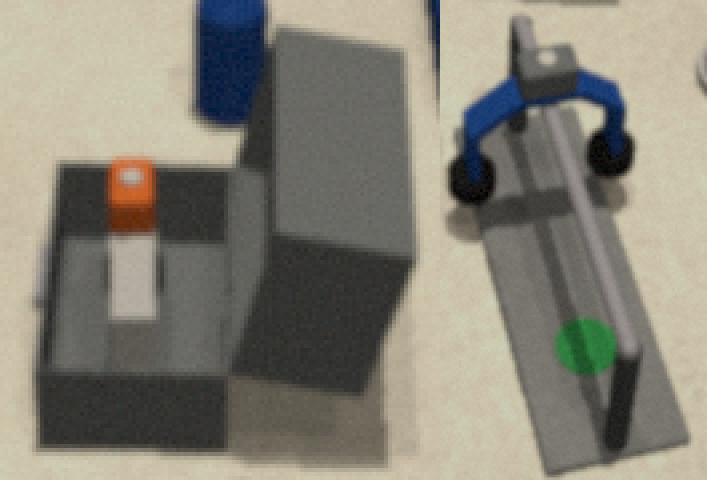

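Emit:
apply_moves:
  moves:
    - {"slide":[-30,-20,-30],"rotation":[0,0,0],"hand":0.6}
    - {"slide":[-45,-30,-40],"rotation":[0,0,0],"hand":0.6}
    - {"slide":[-45,-30,-30],"rotation":[0,0,0],"hand":0.6}
    - {"slide":[-45,-30,0],"rotation":[0,0,0],"hand":0.6}
    - {"slide":[-45,-30,0],"rotation":[0,0,0],"hand":0.6}
    - {"slide":[-45,-30,0],"rotation":[0,0,0],"hand":0.6}
    - {"slide":[-45,-30,0],"rotation":[0,0,0],"hand":0.6}
    - {"slide":[-45,-30,0],"rotation":[0,0,0],"hand":0.6}
    - {"slide":[-45,-30,0],"rotation":[0,0,0],"hand":0.6}
    - {"slide":[-45,-30,0],"rotation":[0,0,0],"hand":0.6}
    - {"slide":[-45,-30,0],"rotation":[0,0,0],"hand":0.6}
    - {"slide":[-45,-30,0],"rotation":[0,0,0],"hand":0.6}

```text
t: 1.6
ee_pos: [0.3625, -0.0169, 0.3289]
tcp_rot: [[0.235, -0.972, 0.001], [-0.972, -0.235, -0.0], [0.0, -0.001, -1.0]]
contact_force: [1.0, -1.5, 0.5]
opening: 0.0553
```

Emit:
apply_moves:
  moves:
    - {"slide":[-45,-30,0],"rotation":[0,0,0],"hand":0.6}
    - {"slide":[-45,-30,0],"rotation":[0,0,0],"hand":0.6}
    - {"slide":[-45,-30,0],"rotation":[0,0,0],"hand":0.6}
    - {"slide":[0,0,0],"rotation":[0,0,-9.7],"hand":0.6}
    - {"slide":[0,0,0],"rotation":[0,0,-9.7],"hand":0.6}
    - {"slide":[0,0,0],"rotation":[0,0,-9.7],"hand":0.6}
    - {"slide":[0,0,0],"rotation":[0,0,-9.7],"hand":0.6}
    - {"slide":[0,0,0],"rotation":[0,0,-9.7],"hand":0.6}
    - {"slide":[0,0,0],"rotation":[0,0,-9.7],"hand":0.6}
    - {"slide":[0,0,0],"rotation":[0,0,-9.7],"hand":0.6}
    - {"slide":[0,0,0],"rotation":[0,0,-9.7],"hand":0.6}

```text
t: 2.98
ee_pos: [0.4179, 0.1336, 0.3285]
tcp_rot: [[1.0, 0.026, -0.001], [0.026, -1.0, -0.0], [-0.001, 0.0, -1.0]]
contact_force: [-0.6, 0.5, -0.3]
opening: 0.0553
```

```bash
cat >> h.py <<'E'
def to(p,phi):
    "slide (mm) in the tool frame and turn about tool z (deg) to get to p with tool x at phi deg, tool down"
    s=manip.sense(); R=np.array(s['tcp_rot']); f=np.degrees(np.arctan2(R[1,0],R[0,0]))
    tilt=np.degrees(np.cross(R[:,2],[0,0,-1]))
    print('t',round(s['t'],2),'p',np.round(s['ee_pos'],4),'phi',round(f,2),'tilt(tool)',np.round(R.T@tilt,2),'F',np.round(s['contact_force'],1),'open',round(s['opening'],4))
    print('slide',np.round(R.T@(np.array(p)-s['ee_pos'])*1000,1),'rotz',round(f-phi,2))
E
python3 -c "
from h import *
to((.4535,.206,.136),1)"
```

```text
t 2.98 p [0.4179 0.1336 0.3285] phi 1.49 tilt(tool) [0.01 0.03 0.  ] F [-0.6  0.5 -0.3] open 0.0553
slide [ 37.6 -71.5 192.4] rotz 0.49
```

Emit:
apply_moves:
  moves:
    - {"slide":[18,-36,20],"rotation":[0,0,0.5],"hand":0.6}
    - {"slide":[19,-36,40],"rotation":[0,0,0],"hand":0.6}
    - {"slide":[0,0,50],"rotation":[0,0,0],"hand":0.6}
    - {"slide":[0,0,42],"rotation":[0,0,0],"hand":0.6}
    - {"slide":[0,0,0],"rotation":[0,0,0],"hand":0.6}

```text
t: 3.6
ee_pos: [0.4518, 0.2053, 0.1741]
tcp_rot: [[1.0, 0.012, -0.006], [0.012, -1.0, -0.003], [-0.006, 0.003, -1.0]]
contact_force: [-0.7, -0.2, 0.6]
opening: 0.055
```

```bash
python3 -c "
from h import *
to((.4535,.206,.136),1)
S=manip.grab_frame('side');T=manip.grab_frame('top')
cv2.imwrite('pics/c2.png',np.hstack([cv2.resize(S[110:270,260:380],(360,480),interpolation=3),cv2.resize(T[180:300,220:330],(440,480),interpolation=3)]))"
```

```text
t 3.6 p [0.4518 0.2053 0.1741] phi 0.68 tilt(tool) [ 0.15  0.35 -0.  ] F [-0.7 -0.2  0.6] open 0.055
slide [ 2.  -0.8 38.1] rotz -0.32
```

View pics/c2.png

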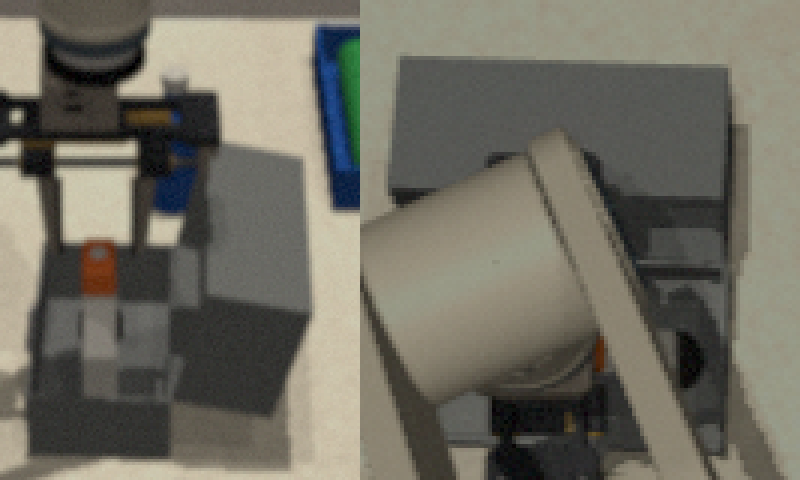

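Emit:
apply_moves:
  moves:
    - {"slide":[1,0,14],"rotation":[0,0,0],"hand":0.6}
    - {"slide":[0,0,12],"rotation":[0,0,0],"hand":0.6}
    - {"slide":[0,0,8],"rotation":[0,0,0],"hand":0.6}
    - {"slide":[0,0,4],"rotation":[0,0,0],"hand":0.6}
    - {"slide":[0,0,0],"rotation":[0,0,0],"hand":0.6}

```text
t: 4.32
ee_pos: [0.4549, 0.2062, 0.1385]
tcp_rot: [[1.0, 0.012, -0.0], [0.012, -1.0, -0.0], [-0.0, 0.0, -1.0]]
contact_force: [-0.5, 0.3, 0.3]
opening: 0.055
```

Emit:
apply_moves:
  moves:
    - {"slide":[0,0,0],"rotation":[0,0,0],"hand":0.35}
    - {"slide":[0,0,0],"rotation":[0,0,0],"hand":0.1}
    - {"slide":[0,0,0],"rotation":[0,0,0],"hand":0}
    - {"slide":[0,0,0],"rotation":[0,0,0],"hand":0}
    - {"slide":[0,0,0],"rotation":[0,0,0],"hand":0}

```text
t: 4.95
ee_pos: [0.455, 0.2062, 0.1389]
tcp_rot: [[1.0, 0.012, 0.0], [0.012, -1.0, 0.0], [0.0, -0.0, -1.0]]
contact_force: [0.0, -0.5, 1.5]
opening: 0.0281
```

```bash
python3 -c "
from h import *
to((.559,-.2665,.34),-77.8)"
```

```text
t 4.95 p [0.455  0.2062 0.1389] phi 0.66 tilt(tool) [-0. -0. -0.] F [ 0.  -0.5  1.5] open 0.0281
slide [  98.5  473.9 -201.2] rotz 78.46
```

Emit:
apply_moves:
  moves:
    - {"slide":[0,0,-5],"rotation":[0,0,0],"hand":0}
    - {"slide":[0,0,-12],"rotation":[0,0,0],"hand":0}
    - {"slide":[0,0,-22],"rotation":[0,0,0],"hand":0}
    - {"slide":[0,0,-30],"rotation":[0,0,0],"hand":0}
    - {"slide":[0,0,-36],"rotation":[0,0,0],"hand":0}
    - {"slide":[0,0,-36],"rotation":[0,0,0],"hand":0}
    - {"slide":[0,0,-30],"rotation":[0,0,0],"hand":0}
    - {"slide":[0,0,-20],"rotation":[0,0,0],"hand":0}
    - {"slide":[0,0,-10],"rotation":[0,0,0],"hand":0}
    - {"slide":[0,10,0],"rotation":[0,0,0],"hand":0}
    - {"slide":[3,20,0],"rotation":[0,0,0],"hand":0}
    - {"slide":[7,30,0],"rotation":[0,0,0],"hand":0}

```text
t: 6.45
ee_pos: [0.465, 0.1454, 0.3386]
tcp_rot: [[1.0, 0.013, -0.002], [0.013, -1.0, -0.001], [-0.002, 0.001, -1.0]]
contact_force: [1.2, 0.5, -4.1]
opening: 0.0277
```

Emit:
apply_moves:
  moves:
    - {"slide":[9,40,0],"rotation":[0,0,0],"hand":0}
    - {"slide":[10,45,0],"rotation":[0,0,0],"hand":0}
    - {"slide":[10,45,0],"rotation":[0,0,0],"hand":0}
    - {"slide":[10,45,0],"rotation":[0,0,0],"hand":0}
    - {"slide":[10,45,0],"rotation":[0,0,0],"hand":0}
    - {"slide":[10,45,0],"rotation":[0,0,0],"hand":0}
    - {"slide":[10,45,0],"rotation":[0,0,0],"hand":0}
    - {"slide":[10,42,0],"rotation":[0,0,0],"hand":0}
    - {"slide":[6,32,0],"rotation":[0,0,0],"hand":0}
    - {"slide":[3,20,0],"rotation":[0,0,0],"hand":0}
    - {"slide":[0,10,0],"rotation":[0,0,0],"hand":0}
    - {"slide":[0,0,0],"rotation":[0,0,3],"hand":0}

```text
t: 7.95
ee_pos: [0.5581, -0.2667, 0.3393]
tcp_rot: [[0.999, -0.042, -0.001], [-0.042, -0.999, 0.001], [-0.001, -0.001, -1.0]]
contact_force: [0.5, 0.2, -4.6]
opening: 0.0278
```

Emit:
apply_moves:
  moves:
    - {"slide":[0,0,0],"rotation":[0,0,6],"hand":0}
    - {"slide":[0,0,0],"rotation":[0,0,8],"hand":0}
    - {"slide":[0,0,0],"rotation":[0,0,8],"hand":0}
    - {"slide":[0,0,0],"rotation":[0,0,8],"hand":0}
    - {"slide":[0,0,0],"rotation":[0,0,8],"hand":0}
    - {"slide":[0,0,0],"rotation":[0,0,8],"hand":0}
    - {"slide":[0,0,0],"rotation":[0,0,8],"hand":0}
    - {"slide":[0,0,0],"rotation":[0,0,8],"hand":0}
    - {"slide":[0,0,0],"rotation":[0,0,8],"hand":0}
    - {"slide":[0,0,0],"rotation":[0,0,4],"hand":0}
    - {"slide":[0,0,0],"rotation":[0,0,1.5],"hand":0}
    - {"slide":[0,0,0],"rotation":[0,0,0],"hand":0}

```text
t: 9.45
ee_pos: [0.5584, -0.2661, 0.3397]
tcp_rot: [[0.212, -0.977, -0.0], [-0.977, -0.212, 0.0], [-0.0, 0.0, -1.0]]
contact_force: [-0.3, 0.2, -3.9]
opening: 0.028
```

```bash
python3 -c "
from h import *
to((.559,-.2665,.34),-77.8)
S=manip.grab_frame('side');T=manip.grab_frame('top')
cv2.imwrite('pics/c3.png',np.hstack([cv2.resize(S[200:450,240:440],(384,480),interpolation=3),cv2.resize(T[170:300,400:510],(406,480),interpolation=3)]))"
```

```text
t 9.45 p [ 0.5584 -0.2661  0.3397] phi -77.75 tilt(tool) [0.01 0.01 0.  ] F [-0.3  0.2 -3.9] open 0.028
slide [ 0.5 -0.5 -0.3] rotz 0.05
```

View pics/c3.png

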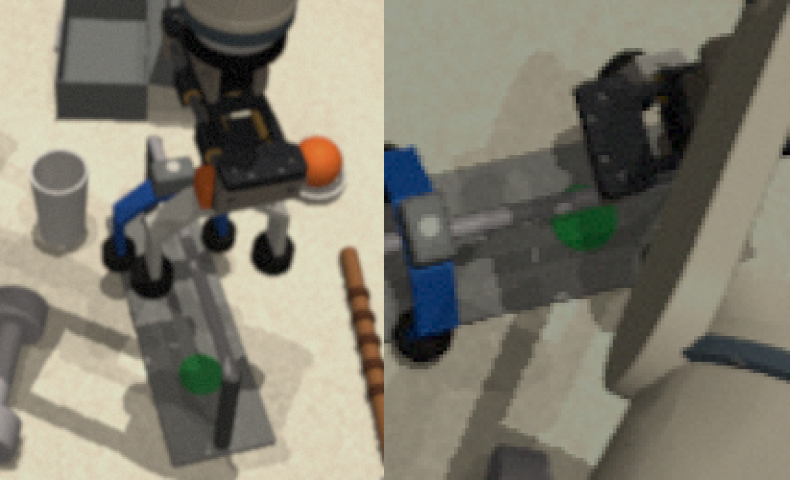

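```bash
python3 -c "
from h import *
p=np.array((.5584,-.2661,.3317))
for s in(-1,1): print(proj('side',p+[s*.058*.977,s*.058*.212,-.108]))
"
```

```text
[317.29310957 340.52058776]
[380.67145444 328.37746495]
```

Emit:
apply_moves:
  moves:
    - {"slide":[0,0,8],"rotation":[0,0,0],"hand":0}
    - {"slide":[0,0,16],"rotation":[0,0,0],"hand":0}
    - {"slide":[0,0,20],"rotation":[0,0,0],"hand":0}
    - {"slide":[0,0,20],"rotation":[0,0,0],"hand":0}
    - {"slide":[0,0,20],"rotation":[0,0,0],"hand":0}
    - {"slide":[0,0,20],"rotation":[0,0,0],"hand":0}
    - {"slide":[0,0,16],"rotation":[0,0,0],"hand":0}
    - {"slide":[0,0,10],"rotation":[0,0,0],"hand":0}
    - {"slide":[0,0,8],"rotation":[0,0,0],"hand":0}
    - {"slide":[0,0,6],"rotation":[0,0,0],"hand":0}
    - {"slide":[0,0,4],"rotation":[0,0,0],"hand":0}
    - {"slide":[0,0,0],"rotation":[0,0,0],"hand":0}

```text
t: 11.05
ee_pos: [0.5585, -0.2666, 0.1917]
tcp_rot: [[0.211, -0.978, -0.0], [-0.978, -0.211, 0.0], [-0.0, 0.0, -1.0]]
contact_force: [-0.0, -0.3, -2.9]
opening: 0.0283
```

Emit:
apply_moves:
  moves:
    - {"slide":[0,0,2],"rotation":[0,0,0],"hand":0}
    - {"slide":[0,0,2],"rotation":[0,0,0],"hand":0}
    - {"slide":[0,0,0],"rotation":[0,0,0],"hand":0}

```text
t: 11.42
ee_pos: [0.5585, -0.2666, 0.1877]
tcp_rot: [[0.211, -0.978, -0.0], [-0.978, -0.211, 0.0], [-0.0, 0.0, -1.0]]
contact_force: [-0.2, 0.1, -3.3]
opening: 0.028
```

Emit:
apply_moves:
  moves:
    - {"slide":[0,0,1.5],"rotation":[0,0,0],"hand":0}
    - {"slide":[0,0,1],"rotation":[0,0,0],"hand":0}
    - {"slide":[0,0,0],"rotation":[0,0,0],"hand":0}

```text
t: 11.8
ee_pos: [0.5585, -0.2665, 0.1851]
tcp_rot: [[0.211, -0.978, -0.0], [-0.978, -0.211, 0.0], [-0.0, 0.0, -1.0]]
contact_force: [0.6, -0.4, -3.0]
opening: 0.0281
```

Emit:
apply_moves:
  moves:
    - {"slide":[0,0,1],"rotation":[0,0,0],"hand":0}
    - {"slide":[0,0,0],"rotation":[0,0,0],"hand":0}

```text
t: 12.05
ee_pos: [0.5585, -0.2666, 0.1842]
tcp_rot: [[0.211, -0.978, -0.0], [-0.978, -0.211, 0.0], [-0.0, 0.0, -1.0]]
contact_force: [-0.2, -0.5, -3.9]
opening: 0.028
```

```bash
python3 -c "
from h import *
to((.559,-.2665,.183),-77.8)
S=manip.grab_frame('side')
cv2.imwrite('pics/c4.png',cv2.resize(S[220:450,240:440],None,fx=2.6,fy=2.6,interpolation=3))"
```

```text
t 12.05 p [ 0.5585 -0.2666  0.1842] phi -77.83 tilt(tool) [0. 0. 0.] F [-0.2 -0.5 -3.9] open 0.028
slide [ 0.  -0.5  1.2] rotz -0.03
```

View pics/c4.png

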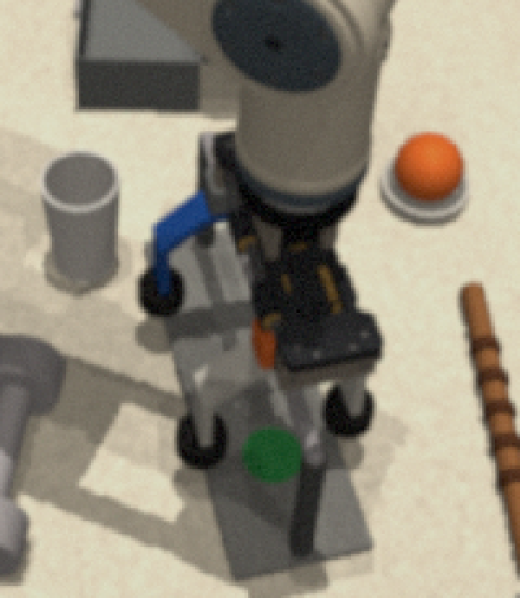

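Straddling the bar as intended, heads on both sides (200,438) and (347,410). Keep lowering to contact.

Emit:
apply_moves:
  moves:
    - {"slide":[0,0,1],"rotation":[0,0,0],"hand":0}
    - {"slide":[0,0,0],"rotation":[0,0,0],"hand":0}

```text
t: 12.35
ee_pos: [0.5585, -0.2666, 0.1832]
tcp_rot: [[0.211, -0.978, -0.0], [-0.978, -0.211, 0.0], [-0.0, 0.0, -1.0]]
contact_force: [0.1, 0.4, -3.8]
opening: 0.028
```

Emit:
apply_moves:
  moves:
    - {"slide":[0,0,1],"rotation":[0,0,0],"hand":0}
    - {"slide":[0,0,0],"rotation":[0,0,0],"hand":0}

```text
t: 12.6
ee_pos: [0.5587, -0.2666, 0.1827]
tcp_rot: [[0.211, -0.978, 0.0], [-0.978, -0.211, -0.0], [0.0, -0.0, -1.0]]
contact_force: [-1.3, 1.3, 2.1]
opening: 0.0274
```

Emit:
apply_moves:
  moves:
    - {"slide":[0,0,1],"rotation":[0,0,0],"hand":0}
    - {"slide":[0,0,0],"rotation":[0,0,0],"hand":0}

```text
t: 12.85
ee_pos: [0.5587, -0.2666, 0.1825]
tcp_rot: [[0.211, -0.978, 0.001], [-0.978, -0.211, -0.0], [0.0, -0.001, -1.0]]
contact_force: [-3.8, 2.4, 9.3]
opening: 0.0281
```

Emit:
apply_moves:
  moves:
    - {"slide":[0,0,-1],"rotation":[0,0,0],"hand":0}
    - {"slide":[0,0,0],"rotation":[0,0,0],"hand":0.35}
    - {"slide":[0,0,0],"rotation":[0,0,0],"hand":0.5}
    - {"slide":[0,0,0],"rotation":[0,0,0],"hand":0.6}
    - {"slide":[0,0,0],"rotation":[0,0,0],"hand":0.6}
    - {"slide":[0,0,0],"rotation":[0,0,0],"hand":0.6}
    - {"slide":[0,0,-10],"rotation":[0,0,0],"hand":0.6}
    - {"slide":[0,0,-20],"rotation":[0,0,0],"hand":0.6}
    - {"slide":[0,0,-40],"rotation":[0,0,0],"hand":0.6}
    - {"slide":[0,0,-50],"rotation":[0,0,0],"hand":0.6}
    - {"slide":[0,0,-40],"rotation":[0,0,0],"hand":0.6}
    - {"slide":[0,0,0],"rotation":[0,0,0],"hand":0.6}

```text
t: 14.35
ee_pos: [0.56, -0.2673, 0.3468]
tcp_rot: [[0.211, -0.978, 0.006], [-0.978, -0.211, -0.003], [0.004, -0.006, -1.0]]
contact_force: [0.9, 0.4, -0.3]
opening: 0.0552
```

Emit:
apply_moves:
  moves:
    - {"slide":[0,0,0],"rotation":[0,0,8],"hand":0}
    - {"slide":[0,0,0],"rotation":[0,0,7.4],"hand":0}
    - {"slide":[-47,-8.4,0],"rotation":[0,0,0],"hand":0}
    - {"slide":[-47,-8.4,0],"rotation":[0,0,0],"hand":0}
    - {"slide":[-47,-8.4,0],"rotation":[0,0,0],"hand":0}
    - {"slide":[-47,-8.4,0],"rotation":[0,0,0],"hand":0}
    - {"slide":[-47,-8.4,0],"rotation":[0,0,0],"hand":0}
    - {"slide":[-47,-8.4,0],"rotation":[0,0,0],"hand":0}
    - {"slide":[-47,-8.4,0],"rotation":[0,0,0],"hand":0}
    - {"slide":[-47,-8.4,0],"rotation":[0,0,0],"hand":0}
    - {"slide":[-47,-8.4,0],"rotation":[0,0,0],"hand":0}
    - {"slide":[-47,-8.4,0],"rotation":[0,0,0],"hand":0}

```text
t: 15.85
ee_pos: [0.6687, 0.1994, 0.3412]
tcp_rot: [[-0.056, -0.998, -0.001], [-0.998, 0.056, -0.0], [0.001, 0.001, -1.0]]
contact_force: [0.4, -0.1, -0.1]
opening: 0.0007
```

```bash
cat >> h.py <<'E'
H=np.array([.5106,.207,.07]); cx=np.array([.9985,-.055,0]); cz=np.array([0,0,1.])
def lidtcp(th,l=.105,gap=0):
    n=np.array([np.sin(th),np.cos(th)]);e=np.array([-np.cos(th),np.sin(th)]);q=(.085+gap)*n+l*e
    return H+cx*(q[0]+.010)+cz*(q[1]+.017)
E
python3 -c "
from h import *
to(H+cx*.160+cz*(.065+.017),-93.2)
for th in(2,1.9,1.8,1.6,1.4,1.2,1,.8,.6,.4,.2,.1,0): print(th,lidtcp(th).round(4),((lidtcp(th)-H)@cx).round(4))
S=manip.grab_frame('side');T=manip.grab_frame('top')
cv2.imwrite('pics/c5.png',np.hstack([cv2.resize(S[140:450,240:440],(384,595),interpolation=3),np.vstack([cv2.resize(T[195:275,355:505],(400,213),interpolation=3),cv2.resize(T[160:300,220:340],(400,382),interpolation=3)])]))"
```

```text
t 15.85 p [0.6687 0.1994 0.3412] phi -93.23 tilt(tool) [ 0.08 -0.03  0.  ] F [ 0.4 -0.1 -0.1] open 0.0007
slide [  1.   -2.  189.2] rotz -0.03
2 [0.6414 0.1998 0.1471] 0.131
1.9 [0.6348 0.2002 0.1589] 0.1244
1.8 [0.6271 0.2006 0.1699] 0.1166
1.6 [0.6085 0.2016 0.1895] 0.098
1.4 [0.5864 0.2028 0.2049] 0.0759
1.2 [0.5617 0.2042 0.2157] 0.0512
1 [0.5354 0.2056 0.2213] 0.0248
0.8 [0.5084 0.2071 0.2215] -0.0022
0.6 [0.482  0.2086 0.2164] -0.0287
0.4 [0.4571 0.2099 0.2062] -0.0536
0.2 [0.4347 0.2112 0.1912] -0.076
0.1 [0.4247 0.2117 0.1821] -0.086
0 [0.4157 0.2122 0.172 ] -0.095
```

View pics/c5.png

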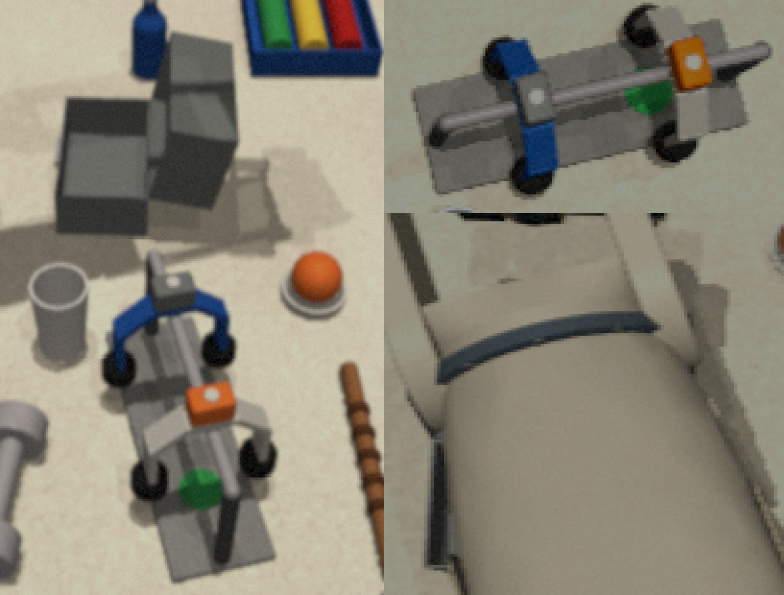

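Emit:
apply_moves:
  moves:
    - {"slide":[1,-2,30],"rotation":[0,0,0],"hand":0}
    - {"slide":[0,0,45],"rotation":[0,0,0],"hand":0}
    - {"slide":[0,0,45],"rotation":[0,0,0],"hand":0}
    - {"slide":[0,0,40],"rotation":[0,0,0],"hand":0}
    - {"slide":[0,0,19],"rotation":[0,0,0],"hand":0}
    - {"slide":[0,0,0],"rotation":[0,0,0],"hand":0}

```text
t: 16.7
ee_pos: [0.6701, 0.1961, 0.1621]
tcp_rot: [[-0.057, -0.998, -0.002], [-0.998, 0.057, -0.001], [0.001, 0.002, -1.0]]
contact_force: [1.4, 0.9, 0.4]
opening: 0.0003
```

```bash
python3 -c "
from h import *
to(lidtcp(1.9),-93.2)
p=onplane('top',469.7,218.2,.19);print('pod top',p,np.linalg.norm(p[:2]-[.559,-.2665]))
q=[lidtcp(1.9)]+[lidtcp(t,gap=-.002) for t in(1.75,1.6,1.45,1.3,1.15,1,.85,.7,.55,.4,.3,.2,.15,.1,.05,0)]
for a,b in zip(q,q[1:]): d=b-a; print(np.round([-d@cx*-1e3 if 0 else -(d@cx)*1e3, -d[2]*1e3],1))
"
```

```text
t 16.7 p [0.6701 0.1961 0.1621] phi -93.25 tilt(tool) [ 0.14 -0.06  0.  ] F [1.4 0.9 0.4] open 0.0003
slide [-2.  35.5  3.3] rotz -0.05
pod top [ 0.56023977 -0.26671942  0.19      ] 0.0012590382336657275
[ 14.  -16.6]
[ 14.4 -14. ]
[ 16.3 -11.7]
[17.9 -9.1]
[19.  -6.4]
[19.8 -3.5]
[20.1 -0.5]
[19.9  2.5]
[19.3  5.5]
[18.3  8.3]
[11.4  7. ]
[10.6  8.1]
[5.  4.4]
[4.8 4.7]
[4.5 4.9]
[4.3 5.1]
```

Emit:
apply_moves:
  moves:
    - {"slide":[-1,14,2],"rotation":[0,0,0],"hand":0}
    - {"slide":[-1,12,1],"rotation":[0,0,0],"hand":0}
    - {"slide":[0,9,0],"rotation":[0,0,0],"hand":0}
    - {"slide":[0,7,-8],"rotation":[0,0,0],"hand":0}
    - {"slide":[0,7,-8],"rotation":[0,0,0],"hand":0}
    - {"slide":[0,7,-7],"rotation":[0,0,0],"hand":0}
    - {"slide":[0,7,-7],"rotation":[0,0,0],"hand":0}
    - {"slide":[0,0,0],"rotation":[0,0,0],"hand":0}

```text
t: 17.7
ee_pos: [0.6078, 0.2025, 0.1911]
tcp_rot: [[-0.056, -0.998, 0.0], [-0.998, 0.056, 0.0], [-0.0, -0.0, -1.0]]
contact_force: [-0.1, -0.6, -0.4]
opening: 0.0008
```

```bash
python3 -c "
from h import *
to(lidtcp(1.6,gap=-.002),-93.2)
S=manip.grab_frame('side')
cv2.imwrite('pics/c6.png',cv2.resize(S[80:280,240:400],None,fx=2.5,fy=2.5,interpolation=3))"
```

```text
t 17.7 p [0.6078 0.2025 0.1911] phi -93.22 tilt(tool) [-0.03  0.02  0.  ] F [-0.1 -0.6 -0.4] open 0.0008
slide [0.9 1.2 1.6] rotz -0.02
```

View pics/c6.png

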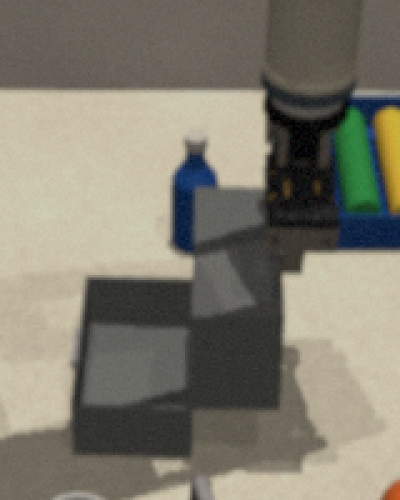

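Emit:
apply_moves:
  moves:
    - {"slide":[0,8.5,-5],"rotation":[0,0,0],"hand":0}
    - {"slide":[0,8.5,-5],"rotation":[0,0,0],"hand":0}
    - {"slide":[0,9,-4.5],"rotation":[0,0,0],"hand":0}
    - {"slide":[0,9,-4.5],"rotation":[0,0,0],"hand":0}
    - {"slide":[0,9.5,-3],"rotation":[0,0,0],"hand":0}
    - {"slide":[0,9.5,-3],"rotation":[0,0,0],"hand":0}
    - {"slide":[0,10,-2],"rotation":[0,0,0],"hand":0}
    - {"slide":[0,10,-1.5],"rotation":[0,0,0],"hand":0}
    - {"slide":[0,10,0],"rotation":[0,0,0],"hand":0}
    - {"slide":[0,10,0],"rotation":[0,0,0],"hand":0}
    - {"slide":[0,10,1],"rotation":[0,0,0],"hand":0}
    - {"slide":[0,10,1.5],"rotation":[0,0,0],"hand":0}

```text
t: 19.25
ee_pos: [0.4935, 0.2089, 0.2161]
tcp_rot: [[-0.056, -0.998, -0.0], [-0.998, 0.056, 0.0], [-0.0, 0.0, -1.0]]
contact_force: [0.9, -0.3, 0.3]
opening: 0.0007
```

```bash
python3 -c "
from h import *
to(lidtcp(.7,gap=-.002),-93.2)"
```

```text
t 19.25 p [0.4935 0.2089 0.2161] phi -93.24 tilt(tool) [ 0.01  0.01 -0.  ] F [ 0.9 -0.3  0.3] open 0.0007
slide [ 1.  -0.3 -2.1] rotz -0.04
```

Emit:
apply_moves:
  moves:
    - {"slide":[0,9.5,2],"rotation":[0,0,0],"hand":0}
    - {"slide":[0,9.5,2],"rotation":[0,0,0],"hand":0}
    - {"slide":[0,9,4],"rotation":[0,0,0],"hand":0}
    - {"slide":[0,9,4],"rotation":[0,0,0],"hand":0}
    - {"slide":[0,11,7],"rotation":[0,0,0],"hand":0}
    - {"slide":[0,10.5,8],"rotation":[0,0,0],"hand":0}
    - {"slide":[0,5,4.5],"rotation":[0,0,0],"hand":0}
    - {"slide":[0,5,4.5],"rotation":[0,0,0],"hand":0}
    - {"slide":[0,0,0],"rotation":[0,0,0],"hand":0}

```text
t: 20.38
ee_pos: [0.4254, 0.2126, 0.1799]
tcp_rot: [[-0.056, -0.998, -0.001], [-0.998, 0.056, -0.0], [0.0, 0.001, -1.0]]
contact_force: [0.8, 0.4, -0.7]
opening: 0.0006
```

```bash
python3 -c "
from h import *
to(lidtcp(0),-93.2)
S=manip.grab_frame('side')
cv2.imwrite('pics/c7.png',cv2.resize(S[80:280,220:380],None,fx=2.5,fy=2.5,interpolation=3))"
```

```text
t 20.38 p [0.4254 0.2126 0.1799] phi -93.22 tilt(tool) [ 0.04 -0.01  0.  ] F [ 0.8  0.4 -0.7] open 0.0006
slide [0.9 9.6 7.9] rotz -0.02
```

View pics/c7.png

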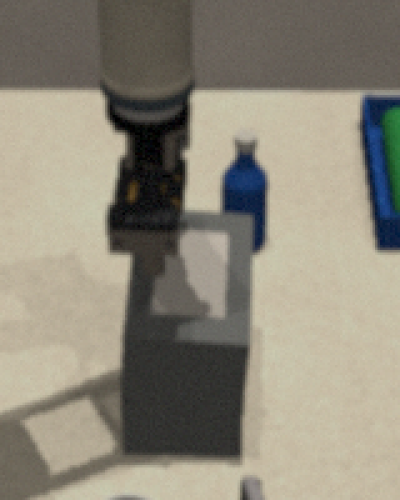

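Emit:
apply_moves:
  moves:
    - {"slide":[0,0,3],"rotation":[0,0,0],"hand":0}
    - {"slide":[0,0,3],"rotation":[0,0,0],"hand":0}
    - {"slide":[0,0,0],"rotation":[0,0,0],"hand":0}

```text
t: 20.8
ee_pos: [0.4259, 0.2126, 0.174]
tcp_rot: [[-0.056, -0.998, -0.0], [-0.998, 0.056, -0.0], [0.0, 0.0, -1.0]]
contact_force: [0.7, -0.0, 0.1]
opening: 0.0005
```

Emit:
apply_moves:
  moves:
    - {"slide":[0,0,1],"rotation":[0,0,0],"hand":0}
    - {"slide":[0,0,1],"rotation":[0,0,0],"hand":0}
    - {"slide":[0,0,0],"rotation":[0,0,0],"hand":0}

```text
t: 21.18
ee_pos: [0.4258, 0.2126, 0.1723]
tcp_rot: [[-0.056, -0.998, -0.0], [-0.998, 0.056, -0.0], [0.0, 0.0, -1.0]]
contact_force: [-2.7, -0.1, 3.3]
opening: 0.0001
```

Emit:
apply_moves:
  moves:
    - {"slide":[0,0,1],"rotation":[0,0,0],"hand":0}
    - {"slide":[0,0,0],"rotation":[0,0,0],"hand":0}

```text
t: 21.42
ee_pos: [0.4258, 0.2127, 0.1723]
tcp_rot: [[-0.056, -0.998, -0.0], [-0.998, 0.056, 0.0], [-0.0, 0.0, -1.0]]
contact_force: [-5.7, -2.1, 15.7]
opening: 0.0001
```

Emit:
apply_moves:
  moves:
    - {"slide":[0,0,-5],"rotation":[0,0,0],"hand":0}
    - {"slide":[0,0,-25],"rotation":[0,0,0],"hand":0}
    - {"slide":[0,0,-45],"rotation":[0,0,0],"hand":0}
    - {"slide":[0,0,-45],"rotation":[0,0,0],"hand":0}
    - {"slide":[0,0,-30],"rotation":[0,0,0],"hand":0}
    - {"slide":[0,-20,0],"rotation":[0,0,0],"hand":0}
    - {"slide":[0,0,0],"rotation":[0,0,0],"hand":0}

```text
t: 22.3
ee_pos: [0.4469, 0.2113, 0.3202]
tcp_rot: [[-0.057, -0.998, -0.0], [-0.998, 0.057, -0.0], [0.0, 0.0, -1.0]]
contact_force: [0.5, -0.6, -0.6]
opening: 0.0003
```

```bash
python3 -c "
from h import *
to(lidtcp(0),-93.2)
S=manip.grab_frame('side');cv2.imwrite('pics/c8.png',cv2.resize(S[100:450,200:450],(428,600),interpolation=3))"
```

```text
t 22.3 p [0.4469 0.2113 0.3202] phi -93.27 tilt(tool) [ 0.01 -0.03  0.  ] F [ 0.5 -0.6 -0.6] open 0.0003
slide [  0.8  31.1 148.2] rotz -0.07
```

View pics/c8.png

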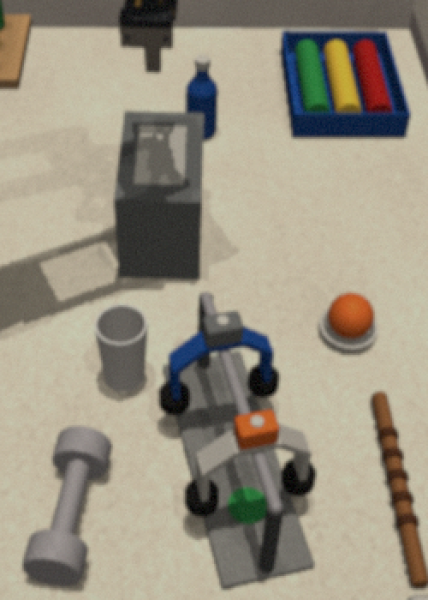

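The lid is shut, the white massager hangs straight over the disc, and the other objects are where they were. Nothing is touching the arm, so I'm handing in.

```bash
python3 -c "
from h import *
print(manip.hand_in())"
```

```text
the job is handed in; nothing more can be done
None
```

The white massager is hanging on the bar over the green disc and the case lid is shut. I handed the job in at about 22 s; it reported no verdict.

- **Massager:** I gripped it by the pod, lifted it out, and lowered it astride the bar in 1 mm steps until the force showed contact. Then I released it and backed off straight up. The top camera put the pod about 1 mm from the point worked out for the disc, and the side view showed it upright and square to the bar. I did not measure its height or tilt after release.
- **Lid:** I pushed it round with closed fingertips and pressed it onto its stop. It stopped at a tool height of 0.1723 m, against 0.172 m expected for a fully shut lid, with about 16 N of force. It was still flat shut in the last picture, after the arm had moved away.
- **Rest of the scene:** The last side view shows the hung massager and the bystanders where they were, judged by eye. The arm was clear of everything, with only sensor noise on the force reading.

No check failed or disagreed. The only mismatch was a camera offset of about 2–3 px while the massager was held.

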